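Cull the damaged stoppers and close the bottle

TASK

Two of the five white stoppers standing in the blue tray are damaged: one has most of its tapered plug snapped off, so it stands shorter, and one has a side of its flange and plug broken away flat. Put these two in the red reject bin, then close the open glass bottle with one of the three sound stoppers, upright and fully home so that its flange sits on the rim all round. Leave the other two sound stoppers standing in the tray, keep the bottle standing where it is, and do not disturb the other things on the bench.

Things in the scene. Friction and masses are not known exactly. Their poses are not given: they have to be found in the camera images.
- sound_a: a sound white stopper on its narrow end: plug 30 mm long, 31 mm diameter at the foot and 38 mm at the top, then a full round flange 52 mm across and 5 mm thick (30 to 35 mm above the foot), then an upright red grip tab 26 mm long (along its x), 12 mm thick (along its y) and 26 mm tall (35 to 61 mm above the foot), on the axis. About 35 to 60 g. Origin: centre of the foot; z up the axis
- sound_b: a sound white stopper on its narrow end: plug 30 mm long, 31 mm diameter at the foot and 38 mm at the top, then a full round flange 52 mm across and 5 mm thick (30 to 35 mm above the foot), then an upright red grip tab 26 mm long (along its x), 12 mm thick (along its y) and 26 mm tall (35 to 61 mm above the foot), on the axis. About 35 to 60 g. Origin: centre of the foot; z up the axis
- sound_c: a sound white stopper on its narrow end: plug 30 mm long, 31 mm diameter at the foot and 38 mm at the top, then a full round flange 52 mm across and 5 mm thick (30 to 35 mm above the foot), then an upright red grip tab 26 mm long (along its x), 12 mm thick (along its y) and 26 mm tall (35 to 61 mm above the foot), on the axis. About 35 to 60 g. Origin: centre of the foot; z up the axis
- short: the damaged stopper whose plug is snapped off: only 12 mm of plug is left (35 mm diameter at the foot, 38 mm at the top), so its flange (52 mm across) lies 12 to 17 mm and its red grip tab (26 x 12 mm, long along its x, thin along its y) 17 to 43 mm above the foot. About 35 to 60 g. Origin: centre of the foot; z up
- chipped: the damaged stopper with a broken side: as the sound ones (plug 30 mm, flange 30 to 35 mm, grip tab 35 to 61 mm above the foot, tab long along its x and thin along its y), but flange and plug are broken off flat on the +y side, 8 mm from the axis. About 35 to 60 g. Origin: on the axis at the foot; z up
- sound_a_seat (a point): the centre of the underside of that stopper's flange, 30 mm above its foot on its axis
- sound_b_seat (a point): the centre of the underside of that stopper's flange, 30 mm above its foot on its axis
- sound_c_seat (a point): the centre of the underside of that stopper's flange, 30 mm above its foot on its axis
- tray: shallow blue tray, fixed, 185 mm (its x) by 245 mm (its y), rim 12 mm high, 4 mm walls, floor 4 mm thick, in which the five stoppers stand about 80 mm apart in any order. Origin: centre of its underside, on the bench
- bin: red open reject bin, fixed, 150 mm (its x) by 130 mm (its y) by 50 mm high, walls and floor 4 mm thick. Origin: centre of its underside, on the bench
- bottle: open clear glass bottle, loose, empty, about 0.25 to 0.4 kg: 84 mm diameter and 120 mm high, with a straight round neck from 92 to 120 mm, 50 mm outside and 42 mm inside diameter, into which a stopper's plug goes with 2 mm clearance all round at the top. Origin: centre of its underside; z up
- bottle_mouth (a point): the centre of the bottle's mouth, level with its rim, 120 mm above the bottle's underside
- capped_bottle: bystander: small glass jar with orange label and blue cap, 60 mm diameter, 105 mm high. Origin: centre of its underside
- flow_cell: bystander: steel flow cell, a disc 64 mm across and 22 mm high with four white ports, 92 mm across them. Origin: centre of its underside
- screwdriver: bystander: screwdriver lying on the bench, 180 mm long along its x
Things that resemble listed ones, but are neither listed nor needed, are in the scene too. Leave any pink look-alike of the short alone.

How it is judged:
By the outcome, as a careful person would: the job done as asked, in the order asked, and still so for the second after the job is handed in, with the robot touching nothing.
It also fails if it takes over 72 s, if anything falls off the work surface, if the arm or the gripper's body presses on something with over 40 N, if the wrist force passes 120 N, or if a joint passes its speed limit or range.

ROBOT

A 6-joint arm with a two-finger parallel gripper is mounted at the origin on the work surface. World frame = base frame: x ahead of the robot, y to its left, z up, the work surface at z = 0. Lengths are in m, angles in rad, forces in N, time in s.
With the tool pointing down it reaches from about 0.25 to 0.775 m from the base axis. Payload 8.9 kg.
Tool frame: the origin (TCP) lies at the very end of the fingers, on their centre line; the grasp point (between the pads) lies 19 mm behind it; z points along the fingers, y is the line along which they close (so a half turn about z gives the same grasp; the last joint's range is limited). The gripper opens to 85 mm and grips with 20 to 120 N. Pads are 22 mm wide; open, the fingers measure 114 mm over their backs; the gripper's body (76 mm by 85 mm) begins 54 mm behind the grasp point. The pads swing forward as they close: fully open they stand 13 mm farther back than shut.
Start: joints at [1.097, 0.291, -0.153, 1.127, 0, 1.431], TCP at [0.172, 0.496, 0.231] pointing down, gripper open.
Joint ranges: [-2.52, 2.52], [-0.91, 1.74], [-1.3, 1.37], [-1.96, 2.02], [-1.52, 1.47], [-3.14, 3.14]. Speed limits (rad/s): [2.22, 2.22, 2.79, 3.14, 3.14, 3.14].

INTERFACE

Orientations are given as a rotation vector (axis times angle).
In Python, from station import env gives the robot as it stands. The module is installed in compiled form; this text tells all that it offers.
- The arm moves only by the tool servo_tool, never from a script. Its argument "steps" is one flat list of numbers, 6 for each row, row after row: the shift along the tool's x, y, z in mm, then the turn, a rotation vector about the tool's x, y, z in rad. In form: [x, y, z, ax, ay, az, x, y, z, ax, ay, az, ...]. A call has 1 to 10 rows; each row is the pose to reach, as a shift and turn from the pose commanded when the call began, along the tool's axes at that moment; what a row does not reach only later rows make up. A row lasts 1/12 s, in which the tool goes at most 41.7 mm and 7.16 degrees, less where a joint would pass 70% of its speed; a pose out of reach is approached as far as the arm can. A call with a gripper value outside its range is refused whole. "gripper" is the opening, from -1 (shut) to 1 (fully open), set as the call begins (left out, the last holds). The fingers move at their own pace and stop on an object; "newtons" is the grip in N (left out, the last holds). Time passes only in rows, so rows that repeat a pose let the fingers close. It gives the time, the measured TCP pose, the force, the opening and the grip force at its end, in the units of the state.
- env.observe(): the state, without advancing time (a new reading comes with each control period).
- env.capture(name): name is "scene" or "top" or "wrist"; returns the picture (420x560x3 uint8, red, green, blue); there is no depth.
- env.calibration(name): a dict with "intrinsics" (3x3 intrinsics, pixels), "R" (3x3) and "t" (3): a world point X has camera coordinates R X + t. Camera axes: x right, y down, z forward; pixel columns grow to the right and rows downward; lengths in m; the calibration is good to about 2 mm. The wrist camera is an equidistant fisheye: a pixel r from the principal point sees the ray r / f radians off the axis. A picture is of the moment at which its call begins: read the wrist's pose just before it. calibration takes no time and is no camera call; for the wrist camera it gives the pose at the moment of the call.
- env.hand_in(): hands the job in; it is judged then, once.
The state is a dict: "clock": time; "joint_pos": joint angles; "joint_vel": joint speeds; "tau": joint torques, N m; "position": TCP position; "eef_rot": TCP orientation; "contact_force": force on the tool from outside, world axes, zero at the start; "moment": the same for the moment, N m; "grip_width": finger opening in m; "grip_force": force on a finger pad.
Only numpy, scipy, OpenCV 4.12 (cv2) and the standard library are available. Lean on these libraries where they do the work, as an engineer would, in place of code of your own. Each camera call takes 0.05 s, during which the arm holds its last target. There are 200 camera calls.

## Working session

There is one attempt and no reset: what is moved stays moved. The work goes in short steps, Python scripts to look and compute and a tool call to move; the robot and the scene stay as the last step left them, time stands still between calls to the robot, and variables do not carry over. Pictures are saved under pics/ and viewed, at most 10 in all, crops included, and the job is handed in when it is done.

Besides the shell and the picture viewer there is one more tool, called after "Request:" as name(argument=value, ...) on one line, values as JSON. servo_tool: Moves the arm, as the interface text tells. Its arguments: {"type":"object","properties":{"steps":{"type":"array","items":{"type":"number"}},"gripper":{"type":"number"},"newtons":{"type":"number"}},"required":["steps"]}

```bash
mkdir -p pics; python3 - <<'E'
from station import env
import cv2,numpy as np
for n in("scene","top"):
    im=env.capture(n); cv2.imwrite(f"pics/{n}0.png",im[:,:,::-1])
    c=env.calibration(n); print(n,c["intrinsics"].round(1).tolist(),c["R"].round(3).tolist(),c["t"].round(3).tolist())
o=env.observe();print(o["clock"],o["position"],o["eef_rot"],o["grip_width"])
a=cv2.imread("pics/top0.png");cv2.imwrite("pics/top0b.png",cv2.resize(a,(784,588),interpolation=cv2.INTER_CUBIC))
E
```

```text
scene [[508.6, 0.0, 269.8], [0.0, 508.6, 210.4], [0.0, 0.0, 1.0]] [[0.688, 0.726, -0.004], [0.485, -0.464, -0.741], [-0.539, 0.508, -0.672]] [-0.391, -0.205, 1.537]
top [[511.5, 0.0, 279.9], [0.0, 511.5, 204.8], [0.0, 0.0, 1.0]] [[0.015, -1.0, 0.002], [-0.993, -0.015, -0.114], [0.114, -0.0, -0.994]] [0.032, 0.589, 1.25]
0.1 [0.17231622 0.49551559 0.23080465] [-5.23391382e-01 -3.09732320e+00  1.71856313e-03] 0.08531824410247356
```

View pics/top0b.png

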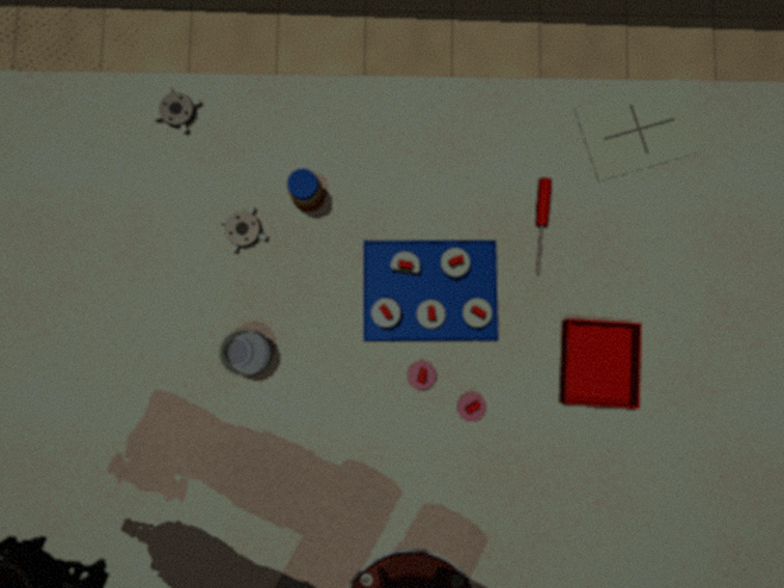

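View pics/scene0.png

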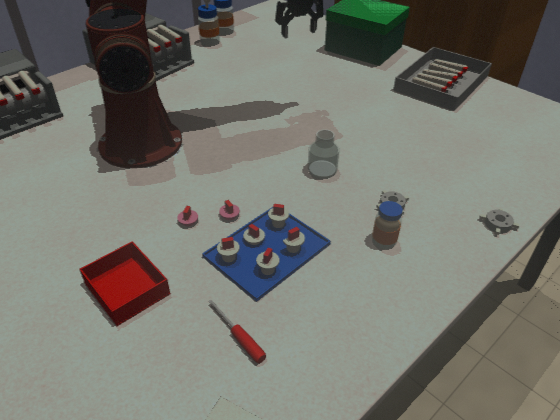

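The top view (784 px wide) shows the tray at (430,290) and the chipped stopper at (405,264), flat side towards the robot. The other stoppers are at (455,262), (386,313), (431,313) and (477,313), the bin is at (600,363) and the bottle at (248,353). In the scene view the stopper at (254,236) stands lower than the rest, so it is probably the short one.

```bash
cat > h.py <<'E'
import cv2,numpy as np
from station import env
def cast(cal,uv,z):
    K,R,t=cal["intrinsics"],np.array(cal["R"]),np.array(cal["t"])
    d=np.linalg.inv(K)@[uv[0],uv[1],1]; C=-R.T@t; d=R.T@d
    return C+d*(z-C[2])/d[2]
def castw(cal,uv,z):
    K,R,t=cal["intrinsics"],np.array(cal["R"]),np.array(cal["t"])
    p=np.array([(uv[0]-K[0,2]),(uv[1]-K[1,2])]); r=np.hypot(*p); th=r/K[0,0]
    d=np.r_[p/max(r,1e-9)*np.sin(th),np.cos(th)]; C=-R.T@t; d=R.T@d
    return C+d*(z-C[2])/d[2]
def proj(cal,X):
    p=cal["R"]@np.array(X)+cal["t"]; p=cal["intrinsics"]@p; return p[:2]/p[2]
def masks(im):
    h=cv2.cvtColor(im,cv2.COLOR_RGB2HSV)
    H,S,V=cv2.split(h)
    red=(((H<8)|(H>172))&(S>170)&(V>70)).astype(np.uint8)
    white=((S<70)&(V>110)).astype(np.uint8)
    blue=((H>100)&(H<130)&(S>120)).astype(np.uint8)
    return red,white,blue
def blobs(m,lo=10,hi=1e6):
    n,l,s,c=cv2.connectedComponentsWithStats(m)
    return [(c[i],s[i,4],(l==i).astype(np.uint8)) for i in range(1,n) if lo<=s[i,4]<=hi]
E
python3 - <<'E'
from h import *
for n in("top","scene"):
    im=cv2.imread(f"pics/{n}0.png")[:,:,::-1].copy(); cal=env.calibration(n)
    r,w,b=masks(im)
    print(n)
    for c,a,m in blobs(r,25):
        x=cv2.minAreaRect(cv2.findContours(m,0,1)[0][0])
        if n=="top": print("red",c.round(1),a,cast(cal,c,.065)[:2].round(4),"z0:",cast(cal,c,.05)[:2].round(4),x[1],round(x[2]))
        elif 180<c[0]<320 and c[1]>190: print("red",c.round(1),a)
    for c,a,m in blobs(b,300):
        x=cv2.minAreaRect(cv2.findContours(m,0,1)[0][0])
        if n=="top":print("blue",c.round(1),a,[cast(cal,p,.012)[:2].round(3).tolist() for p in cv2.boxPoints(x)])
    if n=="top":
        H=cv2.cvtColor(im,cv2.COLOR_RGB2HSV); print("hsv flange",H[223,303],H[185,283],H[187,325], "glass",H[250,175])
        g=im[215:285,140:210]; cv2.imwrite("pics/bot.png",cv2.resize(g[:,:,::-1],(560,560),interpolation=cv2.INTER_CUBIC))
E
```

```text
top
red [388.  143.1] 246 [ 0.7435 -0.2253] z0: [ 0.7471 -0.2286] (7.9723663330078125, 33.13514709472656) 5
red [325.4 185.5] 38 [ 0.6346 -0.0705] z0: [ 0.6369 -0.0719] (4.0249223709106445, 9.391485214233398) 63
red [289.1 188.3] 35 [0.6263 0.0186] z0: [0.6285 0.0184] (9.41357421875, 3.7262067794799805) 11
red [275.2 222.1] 35 [0.5425 0.0516] z0: [0.5437 0.0517] (9.399999618530273, 3.6000001430511475) 53
red [308.1 223.5] 32 [ 0.5405 -0.0288] z0: [ 0.5416 -0.0296] (9.04194450378418, 3.781176805496216) 81
red [341.6 222.2] 41 [ 0.5449 -0.1104] z0: [ 0.5461 -0.1122] (9.432422637939453, 4.115965843200684) 31
red [427. 261.] 2591 [ 0.4539 -0.317 ] z0: [ 0.454  -0.3213] (45.86361312866211, 61.246665954589844) 2
red [301.4 268. ] 50 [ 0.4326 -0.0134] z0: [ 0.4324 -0.0141] (10.0, 5.0) 90
red [337.7 290.5] 52 [ 0.3802 -0.1011] z0: [ 0.3794 -0.1028] (5.656853675842285, 9.899494171142578) 45
blue [215.9 131.2] 354 [[0.808, 0.236], [0.808, 0.184], [0.755, 0.183], [0.755, 0.234]]
blue [306.2 206.1] 4898 [[0.675, 0.093], [0.679, -0.151], [0.497, -0.151], [0.493, 0.09]]
hsv flange [ 63  21 110] [ 47  22 104] [  2 252  92] glass [113  13  77]
scene
red [267.7 251.4] 27
red [248.2 341.7] 368
```

View pics/bot.png

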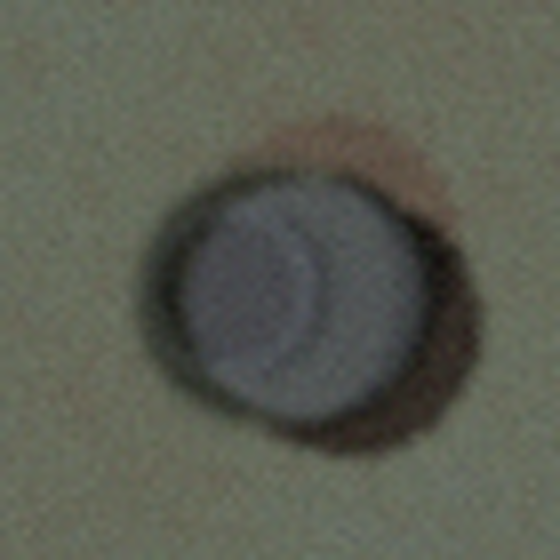

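```bash
cat >> h.py <<'E'
from scipy.spatial.transform import Rotation as Ro
def plan(P,phi):
    o=env.observe(); R=Ro.from_rotvec(o["eef_rot"]).as_matrix(); f=np.radians(phi)
    y=np.array([np.cos(f),np.sin(f),0]); z=np.array([0,0,-1.]); T=np.c_[np.cross(y,z),y,z]
    s=R.T@(np.array(P)-o["position"])*1e3; v=Ro.from_matrix(R.T@T).as_rotvec()
    print("t",o["clock"],"pos",o["position"].round(4),"shift",s.round(1).tolist(),"turn",v.round(3).tolist(),"rows>",max(np.linalg.norm(s)/41.7,np.degrees(np.linalg.norm(v))/7.16).round(1))
E
python3 - <<'E'
from h import *
s=env.calibration("scene");t=env.calibration("top")
for u in ([325.4,185.5],[289.1,188.3],[275.2,222.1],[308.1,223.5],[341.6,222.2]):
    print(u,[proj(s,cast(t,u,z)).round(0) for z in(.065,.047)])
print(cast(t,[171,252],.12),cast(t,[429.3,259.3],.05))
plan([.56,-.01,.23],0)
E
```

```text
[325.4, 185.5] [array([267., 250.]), array([268., 257.])]
[289.1, 188.3] [array([293., 229.]), array([294., 235.])]
[275.2, 222.1] [array([278., 205.]), array([278., 211.])]
[308.1, 223.5] [array([253., 220.]), array([253., 226.])]
[341.6, 222.2] [array([227., 238.]), array([227., 245.])]
[0.46513306 0.29106991 0.12      ] [ 0.45820188 -0.327126    0.05      ]
t 0.1 pos [0.1723 0.4955 0.2308] shift [-532.3, -350.1, 1.1] turn [-0.001, 0.001, 1.236] rows> 15.3
```

Request:
servo_tool(steps=[-532, -350, 1, 0, 0, 1.236, -532, -350, 1, 0, 0, 1.236, -532, -350, 1, 0, 0, 1.236, -532, -350, 1, 0, 0, 1.236, -532, -350, 1, 0, 0, 1.236, -532, -350, 1, 0, 0, 1.236, -532, -350, 1, 0, 0, 1.236, -532, -350, 1, 0, 0, 1.236, -532, -350, 1, 0, 0, 1.236, -532, -350, 1, 0, 0, 1.236], gripper=0)

```text
clock: 0.93
position: [0.4267, 0.1632, 0.2306]
eef_rot: [-2.229, -2.214, 0.0]
contact_force: [1.3, 1.4, -0.5]
grip_width: 0.0428
grip_force: 0.0
```

```bash
python3 - <<'E'
from h import *
plan([.56,-.01,.23],0)
E
```

```text
t 0.9333 pos [0.4267 0.1632 0.2306] shift [-172.4, 134.4, 0.6] turn [-0.0, -0.0, -0.006] rows> 5.2
```

Request:
servo_tool(steps=[-172, 134, 0, 0, 0, 0, -172, 134, 0, 0, 0, 0, -172, 134, 0, 0, 0, 0, -172, 134, 0, 0, 0, 0, -172, 134, 0, 0, 0, 0, -172, 134, 0, 0, 0, 0, -172, 134, 0, 0, 0, 0, -172, 134, 0, 0, 0, 0])

```text
clock: 1.6
position: [0.5595, -0.007, 0.23]
eef_rot: [-2.222, -2.219, 0.001]
contact_force: [-0.6, -0.0, -1.0]
grip_width: 0.0426
grip_force: 0.0
```

```bash
python3 - <<'E'
from h import *
c=env.calibration("wrist"); im=env.capture("wrist"); cv2.imwrite("pics/w1.png",im[:,:,::-1]); np.savez("w1.npz",**c)
print(c); print(env.observe()["position"])
r,w,b=masks(im)
for p,a,m in blobs(r,40):
    x=cv2.minAreaRect(max(cv2.findContours(m,0,1)[0],key=len)); print(p.round(1),a,castw(c,p,.065)[:2].round(4),np.round(x[1]),round(x[2]))
E
```

```text
{'intrinsics': array([[325.1922621 ,   0.        , 279.65008899],
       [  0.        , 325.1922621 , 207.13363097],
       [  0.        ,   0.        ,   1.        ]]), 'R': array([[ 9.99999492e-01, -6.41486588e-04, -7.77407436e-04],
       [-3.50951255e-04, -9.44657753e-01,  3.28057322e-01],
       [-9.44828334e-04, -3.28056883e-01, -9.44657498e-01]]), 't': array([-0.56004372, -0.04911838,  0.37710387])}
[ 0.55917587 -0.00621566  0.23020817]
[262.5 125. ] 284 [0.544  0.0519] [11. 26.] 54
[347.8 159. ] 298 [0.6262 0.0198] [12. 26.] 9
[166.8 184.4] 321 [ 0.4452 -0.0051] [25. 15.] 11
[265.4 198.1] 296 [ 0.546  -0.0201] [14. 23.] 90
[349.4 240.3] 247 [ 0.6338 -0.0667] [27. 10.] 73
[133.6 256.7] 134 [ 0.3924 -0.0898] [20.  7.] 51
[266.5 274.7] 183 [ 0.5456 -0.1079] [11. 19.] 34
[246.  352.7] 697 [ 0.5165 -0.2287] [39. 22.] 5
[183.5 373.3] 383 [ 0.4234 -0.2793] [34. 13.] 85
[171.3 386.2] 64 [ 0.3975 -0.3138] [27.  3.] 75
```

View pics/w1.png

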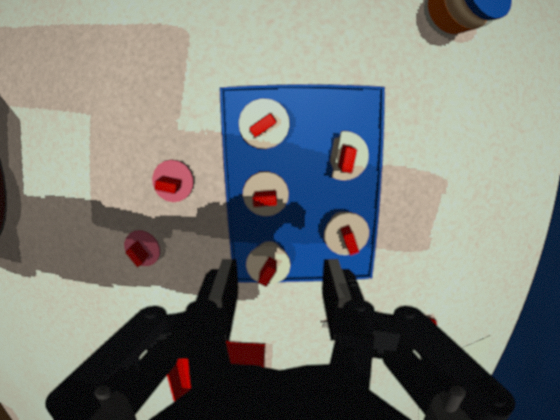

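Wrist view: the short stopper is at (265,198), nearer the tray floor than its neighbours. The chipped one is at (348,157). The sound ones are at (264,124), (347,235) and (267,265). I'll refine positions now.

```bash
python3 - <<'E'
from h import *
from scipy.optimize import least_squares
W=dict(np.load("w1.npz")); T=env.calibration("top")
iw=cv2.imread("pics/w1.png")[:,:,::-1].copy()
top=dict(sc=[325.4,185.5],chip=[289.1,188.3],sa=[275.2,222.1],short=[308.1,223.5],sb=[341.6,222.2])
wr=dict(sc=[349.4,240.3],chip=[347.8,159],sa=[262.5,125],short=[265.4,198.1],sb=[266.5,274.7])
for k in top:
    f=lambda z:np.linalg.norm((cast(T,top[k],z[0])-castw(W,wr[k],z[0]))[:2])
    zs=np.linspace(0,.08,161); z=zs[np.argmin([f([q]) for q in zs])]
    print(k,"z",z,"err",f([z]),"T",cast(T,top[k],.055)[:2].round(4),"W",castw(W,wr[k],.055)[:2].round(4))
H=cv2.cvtColor(iw,cv2.COLOR_RGB2HSV); wm=((H[:,:,2]>90)&~((H[:,:,0]>95)&(H[:,:,0]<135)&(H[:,:,1]>90))).astype(np.uint8)
cv2.rectangle(wm,(0,0),(226,420),0,-1)
wm[:92]=0; wm[285:]=0; wm[:,376:]=0
for p,a,m in blobs(wm,300):
    c=max(cv2.findContours(m,0,1)[0],key=len); hull=cv2.convexHull(c)
    e=cv2.fitEllipse(hull) ; print(p.round(1),a,np.round(e[0],1),np.round(e[1],1),"z.037",castw(W,e[0],.037)[:2].round(4),"z.019",castw(W,e[0],.019)[:2].round(4))
plan([.627,.0195,.15],-10)
E
```

```text
sc z 0.055 err 0.00015472559738910003 T [ 0.6362 -0.0713] W [ 0.6361 -0.0714]
chip z 0.059500000000000004 err 0.0002803012228371232 T [0.6278 0.0186] W [0.6284 0.0179]
sa z 0.056 err 0.0005163045222145636 T [0.5434 0.0516] W [0.5435 0.0511]
short z 0.03 err 0.0013217123899598303 T [ 0.5412 -0.0293] W [ 0.5455 -0.0233]
sb z 0.06 err 0.00019334166930804047 T [ 0.5456 -0.1116] W [ 0.5452 -0.1139]
[263.6 123.2] 2057 [263.6 123.2] [50.6 51.4] z.037 [0.5437 0.0515] z.019 [0.5428 0.0501]
[351.1 156.2] 1229 [347.4 156.3] [40.9 50.2] z.037 [0.6317 0.0175] z.019 [0.6356 0.0143]
[266.4 188.2] 1138 [265.9 189.3] [34.9 48.4] z.037 [ 0.5453 -0.0191] z.019 [ 0.5445 -0.0242]
[346.8 233.6] 1412 [346.6 233.8] [42.5 46. ] z.037 [ 0.6364 -0.0716] z.019 [ 0.6405 -0.0796]
[280.1 272.2] 847 [269.8 272.4] [ 51.9 127.7] z.037 [ 0.5483 -0.1215] z.019 [ 0.5476 -0.1322]
[255.2 264.8] 329 [257.  264.4] [20.5 28.7] z.037 [ 0.5333 -0.1106] z.019 [ 0.5318 -0.1207]
t 1.65 pos [ 0.5592 -0.0062  0.2302] shift [25.7, 67.9, 80.1] turn [-0.001, -0.0, 0.175] rows> 2.6
```

Request:
servo_tool(steps=[24, 69, 110, 0, 0, 0.175, 24, 69, 110, 0, 0, 0.175, 24, 69, 110, 0, 0, 0.175, 24, 69, 110, 0, 0, 0.175, 24, 69, 110, 0, 0, 0.175, 24, 69, 140, 0, 0, 0.175, 24, 69, 165, 0, 0, 0.175, 24, 69, 180, 0, 0, 0.175, 24, 69, 187, 0, 0, 0.175, 24, 69, 187, 0, 0, 0.175])

```text
clock: 2.48
position: [0.628, 0.0176, 0.0442]
eef_rot: [-2.406, -2.019, 0.001]
contact_force: [0.1, 0.0, -0.1]
grip_width: 0.0427
grip_force: 0.0
```

Request:
servo_tool(steps=[0, 0, 0, 0, 0, 0, 0, 0, 0, 0, 0, 0, 0, 0, 0, 0, 0, 0, 0, 0, 0, 0, 0, 0, 0, 0, 0, 0, 0, 0], gripper=-1, newtons=40)

```text
clock: 2.9
position: [0.63, 0.0171, 0.0453]
eef_rot: [2.406, 2.018, 0.003]
contact_force: [0.2, -0.3, 9.2]
grip_width: 0.0112
grip_force: 44.0
```

Request:
servo_tool(steps=[0, 0, -40, 0, 0, 0, 0, 0, -80, 0, 0, 0, 0, 0, -120, 0, 0, 0, 0, 0, -120, 0, 0, 0])

```text
clock: 3.23
position: [0.6333, 0.0168, 0.1724]
eef_rot: [2.4, 2.013, 0.014]
contact_force: [1.1, -0.4, -0.3]
grip_width: 0.0109
grip_force: 42.8
```

```bash
python3 - <<'E'
from h import *
print(env.observe()["grip_width"])
plan([.488,-.327,.165],-10)
E
```

```text
0.010850202630903848
t 3.2333 pos [0.6333 0.0168 0.1724] shift [-363.9, -83.3, 6.0] turn [0.012, -0.001, -0.0] rows> 9.0
```

Request:
servo_tool(steps=[-364, -79, 0, 0, 0, 0, -364, -79, 0, 0, 0, 0, -364, -79, 0, 0, 0, 0, -364, -79, 0, 0, 0, 0, -364, -79, 0, 0, 0, 0, -364, -79, 0, 0, 0, 0, -364, -79, 0, 0, 0, 0, -364, -79, 0, 0, 0, 0, -364, -79, 0, 0, 0, 0, -364, -79, 0, 0, 0, 0])

```text
clock: 4.07
position: [0.4854, -0.334, 0.164]
eef_rot: [2.411, 2.01, -0.003]
contact_force: [1.0, 0.7, -0.7]
grip_width: 0.011
grip_force: 42.8
```

Request:
servo_tool(steps=[0, 0, 0, 0, 0, 0, 0, 0, 0, 0, 0, 0])

```text
clock: 4.23
position: [0.4878, -0.3274, 0.1637]
eef_rot: [-2.408, -2.018, -0.001]
contact_force: [-0.2, -0.1, 0.4]
grip_width: 0.011
grip_force: 42.8
```

```bash
python3 - <<'E'
from h import *
plan([.488,-.327,.054],-10)
c=env.calibration("wrist"); im=env.capture("wrist"); cv2.imwrite("pics/w2.png",im[:,:,::-1]); np.savez("w2.npz",**c)
E
```

```text
t 4.2333 pos [ 0.4878 -0.3274  0.1637] shift [0.4, 0.1, 109.7] turn [0.0, -0.0, -0.001] rows> 2.6
```

View pics/w2.png

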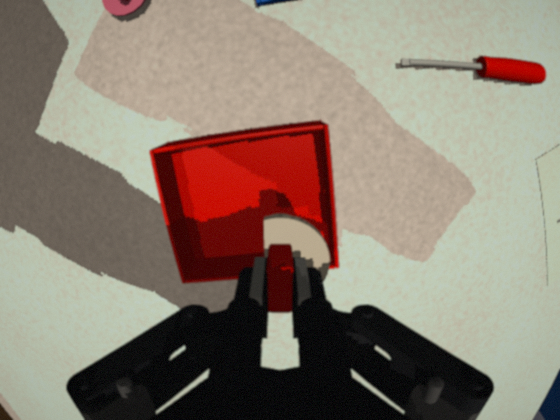

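The chipped stopper is held at (295,245), with the bin rim corners at about (152,151), (326,123) and (338,267).

```bash
python3 - <<'E'
from h import *
c=dict(np.load("w2.npz"))
for p in([152,151],[326,123],[338,267],[183,282]): print(castw(c,p,.05)[:2].round(3))
E
```

```text
[ 0.392 -0.265]
[ 0.536 -0.27 ]
[ 0.53  -0.398]
[ 0.384 -0.391]
```

Request:
servo_tool(steps=[0, 0, 40, 0, 0, 0, 0, 0, 80, 0, 0, 0, 0, 0, 105, 0, 0, 0, 0, 0, 108, 0, 0, 0, 0, 0, 108, 0, 0, 0, 0, 0, 108, 0, 0, 0])

```text
clock: 4.78
position: [0.489, -0.3273, 0.0571]
eef_rot: [2.404, 2.019, 0.001]
contact_force: [0.5, -0.4, -0.4]
grip_width: 0.011
grip_force: 42.8
```

Request:
servo_tool(steps=[0, 0, 0, 0, 0, 0, 0, 0, 0, 0, 0, 0, 0, 0, 0, 0, 0, 0, 0, 0, 0, 0, 0, 0, 0, 0, -40, 0, 0, 0, 0, 0, -80, 0, 0, 0, 0, 0, -115, 0, 0, 0, 0, 0, -115, 0, 0, 0], gripper=-0.4)

```text
clock: 5.45
position: [0.4908, -0.33, 0.1783]
eef_rot: [2.399, 2.012, 0.003]
contact_force: [0.7, -0.2, 0.4]
grip_width: 0.0254
grip_force: 0.0
```

```bash
python3 - <<'E'
from h import *
plan([.5435,-.0305,.165],97)
E
```

```text
t 5.45 pos [ 0.4908 -0.33    0.1783] shift [304.2, -0.3, 11.6] turn [0.001, 0.013, -1.868] rows> 14.9
```

Request:
servo_tool(steps=[304, 0, 5, 0, 0, -1.867, 304, 0, 5, 0, 0, -1.867, 304, 0, 5, 0, 0, -1.867, 304, 0, 5, 0, 0, -1.867, 304, 0, 5, 0, 0, -1.867, 304, 0, 5, 0, 0, -1.867, 304, 0, 5, 0, 0, -1.867, 304, 0, 5, 0, 0, -1.867, 304, 0, 5, 0, 0, -1.867, 304, 0, 5, 0, 0, -1.867], gripper=-0.1)

```text
clock: 6.28
position: [0.541, -0.0267, 0.166]
eef_rot: [0.757, 3.048, 0.0]
contact_force: [0.6, 0.1, -0.1]
grip_width: 0.0387
grip_force: 0.0
```

```bash
python3 - <<'E'
from h import *
plan([.5435,-.0305,.165],97)
E
```

```text
t 6.2833 pos [ 0.541  -0.0267  0.166 ] shift [-4.0, -2.2, 1.0] turn [0.0, 0.001, -0.609] rows> 4.9
```

Request:
servo_tool(steps=[0, 0, 0, 0, 0, -0.61, 0, 0, 0, 0, 0, -0.61, 0, 0, 0, 0, 0, -0.61, 0, 0, 0, 0, 0, -0.61, 0, 0, 0, 0, 0, -0.61, 0, 0, 0, 0, 0, -0.61, 0, 0, 0, 0, 0, -0.61])

```text
clock: 6.87
position: [0.5408, -0.0282, 0.1659]
eef_rot: [-0.174, 3.136, -0.0]
contact_force: [0.0, 0.4, 0.7]
grip_width: 0.0386
grip_force: 0.0
```

```bash
python3 - <<'E'
from h import *
plan([.5435,-.0305,.028],97)
c=env.calibration("wrist"); im=env.capture("wrist"); cv2.imwrite("pics/w3.png",im[:,:,::-1]); np.savez("w3.npz",**c)
r,w,b=masks(im)
for p,a,m in blobs(r,60):
    x=cv2.minAreaRect(max(cv2.findContours(m,0,1)[0],key=len)); print(p.round(1),a,castw(c,p,.055)[:2].round(4),castw(c,p,.035)[:2].round(4),np.round(x[1]),round(x[2]))
E
```

```text
t 6.8667 pos [ 0.5408 -0.0282  0.1659] shift [-2.3, -2.6, 137.9] turn [-0.0, 0.0, -0.012] rows> 3.3
[205.4   4.5] 192 [ 0.3864 -0.104 ] [ 0.3808 -0.1092] [12. 23.] 90
[36.8 90.4] 8182 [ 0.4555 -0.2661] [ 0.4554 -0.2841] [148.  74.] 90
[312.   73.1] 449 [ 0.4348 -0.0162] [ 0.433  -0.0144] [15. 30.] 18
[  6.2 128.5] 120 [ 0.4918 -0.3128] [ 0.4946 -0.3345] [ 9. 15.] 79
[180.1 197.6] 458 [ 0.5456 -0.1128] [ 0.5526 -0.1187] [29. 21.] 34
[278.5 200.9] 324 [ 0.5395 -0.0302] [ 0.546  -0.0296] [27. 12.] 90
[373.6 216.1] 414 [0.5438 0.052 ] [0.5507 0.0592] [36. 14.] 63
[105.5 322.6] 621 [ 0.7026 -0.2075] [ 0.7221 -0.2208] [45. 16.] 84
```

View pics/w3.png

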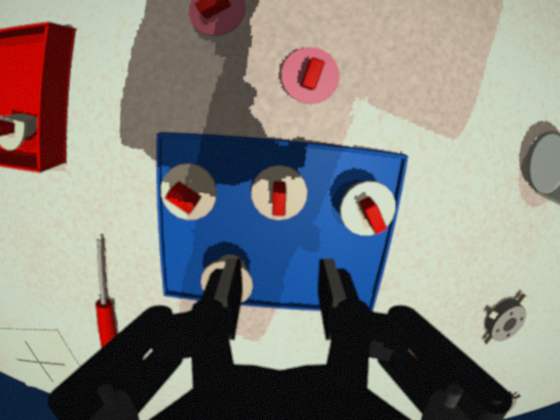

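Chipped is in the bin at (12,130). The short one is at (280,193) with its tab aligned to the tool.

Request:
servo_tool(steps=[-3, -2, 40, 0, 0, 0, -3, -2, 80, 0, 0, 0, -3, -2, 115, 0, 0, 0, -3, -2, 130, 0, 0, 0, -3, -2, 138, 0, 0, 0, -3, -2, 138, 0, 0, 0])

```text
clock: 7.42
position: [0.5429, -0.0296, 0.0263]
eef_rot: [0.176, -3.134, -0.001]
contact_force: [-0.3, 0.0, 1.0]
grip_width: 0.0383
grip_force: 0.0
```

Request:
servo_tool(steps=[0, 0, 0, 0, 0, 0, 0, 0, 0, 0, 0, 0, 0, 0, 0, 0, 0, 0, 0, 0, 0, 0, 0, 0, 0, 0, 0, 0, 0, 0], gripper=-1)

```text
clock: 7.83
position: [0.5452, -0.03, 0.0292]
eef_rot: [-0.179, 3.134, -0.001]
contact_force: [-0.8, 0.8, 7.1]
grip_width: 0.0108
grip_force: 45.1
```

Request:
servo_tool(steps=[0, 0, -40, 0, 0, 0, 0, 0, -80, 0, 0, 0, 0, 0, -120, 0, 0, 0, 0, 0, -138, 0, 0, 0, 0, 0, -138, 0, 0, 0])

```text
clock: 8.25
position: [0.547, -0.0303, 0.1712]
eef_rot: [-0.179, 3.128, -0.003]
contact_force: [0.9, -0.5, 0.3]
grip_width: 0.0107
grip_force: 44.0
```

```bash
python3 - <<'E'
from h import *
plan([.424,-.333,.165],97)
E
```

```text
t 8.25 pos [ 0.547  -0.0303  0.1712] shift [156.7, -286.7, 5.6] turn [-0.003, 0.009, -0.008] rows> 7.8
```

Request:
servo_tool(steps=[152, -288, 0, 0, 0, 0, 152, -288, 0, 0, 0, 0, 152, -288, 0, 0, 0, 0, 152, -288, 0, 0, 0, 0, 152, -288, 0, 0, 0, 0, 152, -288, 0, 0, 0, 0, 152, -288, 0, 0, 0, 0, 152, -288, 0, 0, 0, 0, 152, -288, 0, 0, 0, 0, 152, -288, 0, 0, 0, 0])

```text
clock: 9.08
position: [0.4247, -0.3346, 0.1652]
eef_rot: [0.174, -3.137, -0.001]
contact_force: [1.0, 0.2, -0.3]
grip_width: 0.0111
grip_force: 44.0
```

Request:
servo_tool(steps=[0, 0, 40, 0, 0, 0, 0, 0, 80, 0, 0, 0, 0, 0, 115, 0, 0, 0, 0, 0, 125, 0, 0, 0, 0, 0, 125, 0, 0, 0, 0, 0, 125, 0, 0, 0])

```text
clock: 9.58
position: [0.4263, -0.3327, 0.0414]
eef_rot: [0.181, -3.136, -0.0]
contact_force: [1.1, 0.0, -0.1]
grip_width: 0.0109
grip_force: 44.0
```

Request:
servo_tool(steps=[0, 0, 0, 0, 0, 0, 0, 0, 0, 0, 0, 0, 0, 0, 0, 0, 0, 0, 0, 0, 0, 0, 0, 0, 0, 0, -40, 0, 0, 0, 0, 0, -80, 0, 0, 0, 0, 0, -120, 0, 0, 0, 0, 0, -125, 0, 0, 0, 0, 0, -125, 0, 0, 0], gripper=-0.4)

```text
clock: 10.33
position: [0.4273, -0.3348, 0.1691]
eef_rot: [-0.179, 3.132, -0.008]
contact_force: [0.2, -0.6, -0.4]
grip_width: 0.0257
grip_force: 0.0
```

```bash
python3 - <<'E'
from h import *
plan([.5434,.0514,.165],126.5)
print(env.observe()["joint_pos"].round(2))
E
```

```text
t 10.3333 pos [ 0.4273 -0.3348  0.1691] shift [-159.3, 370.5, 2.9] turn [-0.006, 0.003, -0.523] rows> 9.7
[-0.8   0.36 -0.22  0.98  0.   -0.91]
```

Request:
servo_tool(steps=[-159, 370, 0, 0, 0, -0.523, -159, 370, 0, 0, 0, -0.523, -159, 370, 0, 0, 0, -0.523, -159, 370, 0, 0, 0, -0.523, -159, 370, 0, 0, 0, -0.523, -159, 370, 0, 0, 0, -0.523, -159, 370, 0, 0, 0, -0.523, -159, 370, 0, 0, 0, -0.523, -159, 370, 0, 0, 0, -0.523, -159, 370, 0, 0, 0, -0.523], gripper=-0.1)

```text
clock: 11.17
position: [0.5412, 0.0559, 0.1644]
eef_rot: [0.986, -2.982, -0.002]
contact_force: [0.4, -0.1, -0.1]
grip_width: 0.0387
grip_force: 0.0
```

Request:
servo_tool(steps=[0, 0, 0, 0, 0, 0, 0, 0, 0, 0, 0, 0, 0, 0, 0, 0, 0, 0])

```text
clock: 11.42
position: [0.5408, 0.0522, 0.1646]
eef_rot: [0.984, -2.982, -0.001]
contact_force: [0.1, -0.9, -0.5]
grip_width: 0.0384
grip_force: 0.0
```

```bash
python3 - <<'E'
from h import *
plan([.5434,.0514,.044],126.5)
c=env.calibration("wrist"); im=env.capture("wrist"); cv2.imwrite("pics/w4.png",im[:,:,::-1]); np.savez("w4.npz",**c)
r,w,b=masks(im)
for p,a,m in blobs(r,60):
    x=cv2.minAreaRect(max(cv2.findContours(m,0,1)[0],key=len)); print(p.round(1),a,castw(c,p,.055)[:2].round(4),castw(c,p,.035)[:2].round(4),np.round(x[1]),round(x[2]))
E
```

```text
t 11.4167 pos [0.5408 0.0522 0.1646] shift [-1.8, -2.3, 120.6] turn [0.001, -0.002, 0.001] rows> 2.9
[34.1  7.4] 440 [ 0.5214 -0.2497] [ 0.5252 -0.2696] [20. 57.] 90
[294.2  47.7] 358 [ 0.4348 -0.0139] [ 0.4317 -0.0151] [13. 31.] 51
[116.6  98.4] 447 [ 0.5473 -0.1119] [ 0.5531 -0.1209] [32. 20.] 56
[  4.2 184.7] 368 [ 0.6975 -0.1971] [ 0.7153 -0.2129] [13. 48.] 0
[278.2 208. ] 402 [0.5446 0.0524] [0.5503 0.0565] [30. 13.] 90
[108.2 207.9] 448 [ 0.6364 -0.0713] [ 0.6493 -0.077 ] [32. 20.] 16
```

View pics/w4.png

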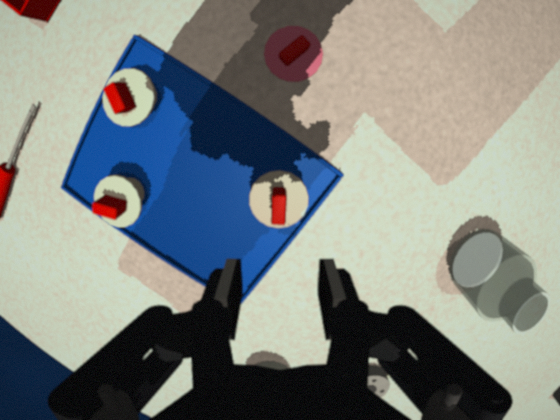

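Only sound stoppers remain in the tray. The target's tab is at (278,208), aligned with the tool. The bottle is at right, its mouth at about (530,309).

Request:
servo_tool(steps=[-2, -2, 40, 0, 0, 0, -2, -2, 80, 0, 0, 0, -2, -2, 105, 0, 0, 0, -2, -2, 115, 0, 0, 0, -2, -2, 119, 0, 0, 0, -2, -2, 119, 0, 0, 0, -2, -2, 119, 0, 0, 0])

```text
clock: 12.05
position: [0.5455, 0.0515, 0.048]
eef_rot: [-0.982, 2.982, -0.001]
contact_force: [-1.1, 0.8, 0.3]
grip_width: 0.0385
grip_force: 0.0
```

Request:
servo_tool(steps=[0, 0, 0, 0, 0, 0, 0, 0, 0, 0, 0, 0, 0, 0, 0, 0, 0, 0, 0, 0, 0, 0, 0, 0, 0, 0, 0, 0, 0, 0, 0, 0, 0, 0, 0, 0, 0, 0, 0, 0, 0, 0], gripper=-1, newtons=60)

```text
clock: 12.63
position: [0.5453, 0.0521, 0.0478]
eef_rot: [-0.984, 2.982, -0.001]
contact_force: [-1.0, -0.2, 7.5]
grip_width: 0.01
grip_force: 61.7
```

Request:
servo_tool(steps=[0, 0, -40, 0, 0, 0, 0, 0, -80, 0, 0, 0, 0, 0, -120, 0, 0, 0, 0, 0, -160, 0, 0, 0, 0, 0, -190, 0, 0, 0, 0, 0, -190, 0, 0, 0, 0, 0, -190, 0, 0, 0])

```text
clock: 13.22
position: [0.5455, 0.0521, 0.2388]
eef_rot: [-0.983, 2.98, -0.002]
contact_force: [-0.2, 0.1, -0.5]
grip_width: 0.0104
grip_force: 60.7
```

```bash
python3 - <<'E'
from h import *
plan([.465,.20,.235],90)
plan([.465,.20,.235],160)
E
```

```text
t 13.2167 pos [0.5455 0.0521 0.2388] shift [-23.3, 166.8, 3.4] turn [-0.002, 0.004, 0.637] rows> 5.1
t 13.2167 pos [0.5455 0.0521 0.2388] shift [-23.3, 166.8, 3.4] turn [-0.003, 0.002, -0.584] rows> 4.7
```

Request:
servo_tool(steps=[-161, 240, 0, 0, 0, 0, -161, 240, 0, 0, 0, 0, -161, 240, 0, 0, 0, 0, -161, 240, 0, 0, 0, 0, -161, 240, 0, 0, 0, 0, -161, 240, 0, 0, 0, 0, -161, 240, 0, 0, 0, 0, -161, 240, 0, 0, 0, 0, -161, 240, 0, 0, 0, 0, -161, 240, 0, 0, 0, 0])

```text
clock: 14.05
position: [0.5302, 0.3404, 0.2352]
eef_rot: [0.984, -2.981, 0.001]
contact_force: [1.3, -0.3, 0.1]
grip_width: 0.0103
grip_force: 60.6
```

```bash
python3 - <<'E'
from h import *
c=env.calibration("wrist"); im=env.capture("wrist"); cv2.imwrite("pics/w5.png",cv2.resize(im[:,:,::-1],(784,588))); cv2.imwrite("pics/w5o.png",im[:,:,::-1]); np.savez("w5.npz",**c)
o=env.observe();print(o["position"],o["eef_rot"],o["grip_width"])
E
```

```text
[0.53058198 0.3397629  0.23558178] [ 9.82776077e-01 -2.98179983e+00  9.67221091e-04] 0.010698910222268572
```

View pics/w5.png

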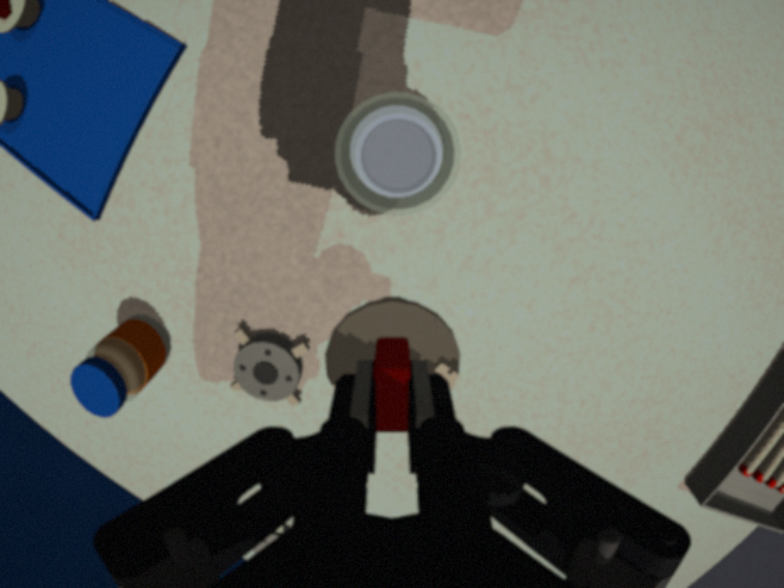

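The bottle mouth is at (397,153) in the 784 px frame, seen almost straight down. The held flange's front arc tops out at (393,298).

```bash
cat > fit.py <<'E'
from h import *
def circ(P):
    P=np.array(P); A=np.c_[2*P,np.ones(len(P))]; s=np.linalg.lstsq(A,(P**2).sum(1),rcond=None)[0]
    return s[:2],np.sqrt(s[2]+s[:2]@s[:2])
def rfit(P):
    P=np.array(P)
    for _ in range(4):
        c,r=circ(P); e=abs(np.linalg.norm(P-c,axis=1)-r); P=P[e<max(.0012,2*np.median(e))]
    return c,r,len(P),e.max()
E
python3 - <<'E'
from fit import *
c=dict(np.load("w5.npz")); im=cv2.imread("pics/w5o.png")[:,:,::-1].astype(int); tz=.2355
b=cv2.GaussianBlur(im.astype(np.float32),(0,0),1)
d=b[:,:,2]-b[:,:,1]  # blueish
m=(d>4).astype(np.uint8); m[:60]=0;m[160:]=0;m[:,:235]=0;m[:,335:]=0
m=cv2.morphologyEx(m,cv2.MORPH_OPEN,np.ones((3,3)))
bl=max(blobs(m,100),key=lambda q:q[1]); ct=max(cv2.findContours(bl[2],0,cv2.CHAIN_APPROX_NONE)[0],key=len)[:,0]
print("area",bl[1],bl[0],cv2.fitEllipse(ct)); cc,r,n,e=rfit([castw(c,p,.12)[:2] for p in ct]); print("mouth",cc,r,n,e)
# flange: radial gradient along rays upward from (281,255)
g=b.sum(2); P=[]
for a in np.radians(np.arange(-75,76,3)):
    s=np.arange(25,60,.5); u=281+s*np.sin(a); v=258-s*np.cos(a)
    q=cv2.remap(g,u.astype(np.float32)[None],v.astype(np.float32)[None],1)[0]; k=np.argmax(abs(np.gradient(q))); P.append((u[k],v[k]))
print(np.round(P[::5],0).tolist())
for h in(.009,.014):
    cc,r,n,e=rfit([castw(c,p,tz-h)[:2] for p in P]); print("flange",cc,r,n,e)
E
```

```text
area 2745 [283.84699454 109.58360656] ((283.859130859375, 109.57372283935547), (57.232398986816406, 59.24246597290039), 58.78432083129883)
mouth [0.46784608 0.29686008] 0.022940784623197444 165 0.0009709759712263691
[[234.0, 245.0], [239.0, 234.0], [247.0, 224.0], [258.0, 218.0], [269.0, 214.0], [281.0, 212.0], [293.0, 215.0], [304.0, 219.0], [314.0, 225.0], [322.0, 234.0], [326.0, 246.0]]
flange [0.52675153 0.3368267 ] 0.02462261842813706 51 0.0005270233474622271
flange [0.52886316 0.33839491] 0.025439111120498268 51 0.0005444995843331552
```

Request:
servo_tool(steps=[40, 2, 0, 0, 0, 0, 74, 3, 10, 0, 0, 0, 74, 3, 30, 0, 0, 0, 74, 3, 50, 0, 0, 0, 74, 3, 50, 0, 0, 0, 74, 3, 50, 0, 0, 0, 74, 3, 50, 0, 0, 0])

```text
clock: 14.68
position: [0.4705, 0.2987, 0.1876]
eef_rot: [-0.982, 2.983, 0.0]
contact_force: [-0.3, -0.0, 0.1]
grip_width: 0.0101
grip_force: 60.6
```

```bash
python3 - <<'E'
from fit import *
plan([.4692,.2981,.16],126.5)
c=env.calibration("wrist"); im=env.capture("wrist"); s=env.capture("scene"); np.savez("w6.npz",**c); cv2.imwrite("pics/w6o.png",im[:,:,::-1])
a=cv2.resize(im[130:330,180:380,::-1],(400,400)); b=cv2.resize(s[80:200,260:380,::-1],(400,400))
cv2.imwrite("pics/w6.png",np.hstack([a,b]))
E
```

```text
t 14.6833 pos [0.4705 0.2987 0.1876] shift [1.4, 0.3, 27.6] turn [-0.0, 0.001, -0.001] rows> 0.7
```

View pics/w6.png

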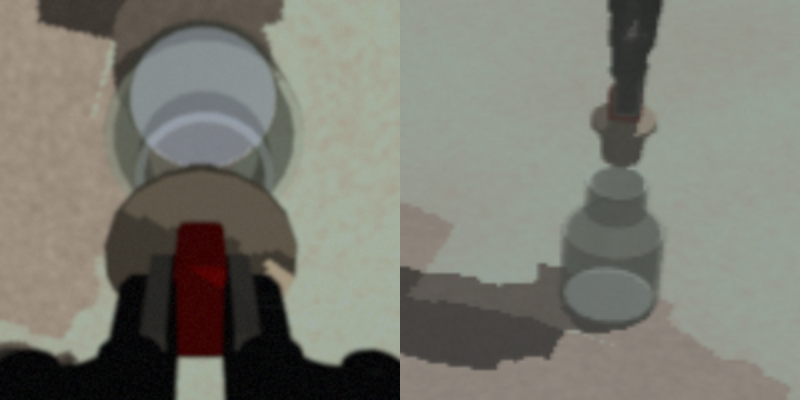

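Laterally, the rim (x≈202) and the flange (x≈201) line up in the wrist crop. In the scene crop the plug (x≈622) sits over the neck (x≈617), which matches the expected perspective offset. I'll insert now.

Request:
servo_tool(steps=[1, 0, 15, 0, 0, 0, 1, 0, 25, 0, 0, 0, 1, 0, 32, 0, 0, 0, 1, 0, 38, 0, 0, 0, 1, 0, 38, 0, 0, 0])

```text
clock: 15.2
position: [0.4684, 0.2983, 0.1475]
eef_rot: [0.984, -2.982, 0.0]
contact_force: [-0.3, -0.2, -0.9]
grip_width: 0.0108
grip_force: 60.6
```

Request:
servo_tool(steps=[0, 0, 4, 0, 0, 0, 0, 0, 8, 0, 0, 0, 0, 0, 11, 0, 0, 0, 0, 0, 11, 0, 0, 0])

```text
clock: 15.53
position: [0.4687, 0.2984, 0.1371]
eef_rot: [0.984, -2.983, 0.0]
contact_force: [0.1, 0.0, -0.3]
grip_width: 0.0108
grip_force: 60.6
```

Request:
servo_tool(steps=[0, 0, 1, 0, 0, 0, 0, 0, 2, 0, 0, 0, 0, 0, 3, 0, 0, 0, 0, 0, 3, 0, 0, 0])

```text
clock: 15.87
position: [0.4689, 0.2985, 0.1346]
eef_rot: [-0.984, 2.983, 0.0]
contact_force: [-0.7, -0.0, -0.6]
grip_width: 0.0104
grip_force: 60.6
```

Request:
servo_tool(steps=[0, 0, 1, 0, 0, 0, 0, 0, 2, 0, 0, 0, 0, 0, 2, 0, 0, 0])

```text
clock: 16.12
position: [0.4693, 0.2987, 0.1338]
eef_rot: [-0.984, 2.982, 0.0]
contact_force: [-3.6, -1.2, 11.9]
grip_width: 0.0105
grip_force: 62.2
```

Request:
servo_tool(steps=[0, 0, -1, 0, 0, 0, 0, 0, -1, 0, 0, 0])

```text
clock: 16.28
position: [0.4691, 0.2986, 0.134]
eef_rot: [-0.984, 2.983, 0.0]
contact_force: [0.2, -0.9, -0.5]
grip_width: 0.0103
grip_force: 60.6
```

Request:
servo_tool(steps=[0, 0, 0, 0, 0, 0, 0, 0, 0, 0, 0, 0, 0, 0, 0, 0, 0, 0, 0, 0, 0, 0, 0, 0, 0, 0, -5, 0, 0, 0, 0, 0, -15, 0, 0, 0, 0, 0, -35, 0, 0, 0, 0, 0, -65, 0, 0, 0], gripper=-0.3)

```text
clock: 16.95
position: [0.4677, 0.2979, 0.1983]
eef_rot: [0.983, -2.98, 0.001]
contact_force: [0.5, 0.3, -0.1]
grip_width: 0.0296
grip_force: 0.0
```

Request:
servo_tool(steps=[-30, 0, -30, 0, 0, 0, -60, 0, -40, 0, 0, 0, -80, 0, -40, 0, 0, 0, -80, 0, -40, 0, 0, 0, -80, 0, -40, 0, 0, 0])

```text
clock: 17.37
position: [0.5337, 0.3465, 0.239]
eef_rot: [-0.984, 2.983, 0.0]
contact_force: [-0.3, -0.3, 0.1]
grip_width: 0.0299
grip_force: 0.0
```

```bash
python3 - <<'E'
from h import *
im=env.capture("wrist"); s=env.capture("scene"); t=env.capture("top")
b=cv2.resize(s[80:200,260:380,::-1],(400,300)); b2=cv2.resize(s[190:330,70:340,::-1],(400,300))
a=cv2.resize(im[:,:,::-1],(400,300));d=cv2.resize(t[160:310,140:480,::-1],(400,300))
cv2.imwrite("pics/f.png",np.vstack([np.hstack([a,b]),np.hstack([d,b2])]))
print(env.observe()["contact_force"])
E
```

```text
[-0.15820142  0.22433941  0.02814986]
```

View pics/f.png

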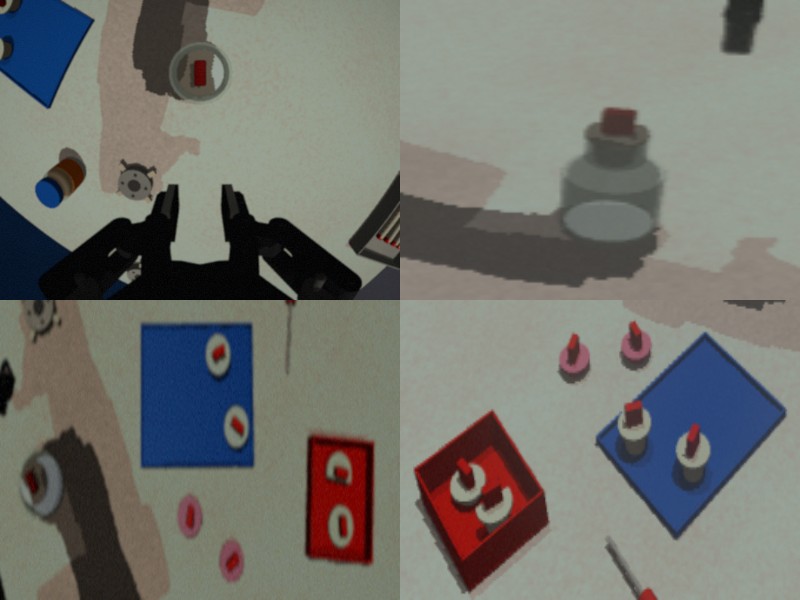

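The stopper is seated flat and upright on the bottle at (600,130). Both rejects stand in the bin at (468,485) and (494,505), and two sound stoppers remain in the tray.

```bash
python3 -c "
from station import env
print(env.hand_in())"
```

```text
the job is handed in; nothing more can be done
None
```

The job is handed in: both damaged stoppers are in the red bin, the bottle is closed with a sound stopper seated fully home, and the other two sound stoppers still stand in the tray; it took about 17.5 s of the 72 s allowed.

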